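Bring the long tube block out from under the shelf and seat it in the block heater

TASK

The long, narrow aluminium tube block (twelve small holes) is stowed with its grip post covered by a low steel shelf, so pull it by its free end all the way out in front of the shelf and let go of it there, lying flat on the bench. Then take it again by its post and lower it, without dropping it, into the well of the block heater until it lies flat on the well's floor. Leave the wider block with four large holes where it is.

Things in the scene. Friction and masses are not known exactly. Their poses are not given: they have to be found in the camera images.
- long_block_mid (a point): Centre of the long aluminium block's body, half-way up: 180 mm long (x), 50 wide (y), 25 high (z up), 0.55 kg, 12 holes of 14 mm. A dark steel post stands amid its top: 24 (x) by 16 (y) mm, 35 high. Starts flat on the bench, parallel to the shelf's x, its -x end 73 mm out of the shelf's front, its post under the shelf. It slides when pulled. Fits the well either way round.
- wide_block_mid (a point): Centre of the other block's body, half-way up; it stays where it is. Aluminium, 130 mm long (x), 64 wide (y), 25 high, four 25 mm holes, the same post. It lies 130 mm beside the long block, also half under the shelf; which is left or right varies.
- shelf: Low fixed steel sheet shelf, 310 mm wide (y), 170 deep (x), open at front (-x side) and back, closed at the sides; underside 66, top 71 mm above the bench. Its origin lies on the bench 70 mm in front of the middle of its front edge, so it begins at x = +70 mm. Stands left or right, the heater on the other side.
- well (a point): Centre of the floor of the well in the fixed cream block heater (270 x 190 mm, 80 high; its x, y are the well's length and width). Floor 52 mm above the bench, rim 28 mm above the floor. Well 196 mm long (x), 64 wide (y) in its lower 20 mm, opening by slopes to 208 x 76 at the rim. z up.

How it is judged:
By the outcome, as a careful person would: the job done as asked, in the order asked, and still so for the second after the job is handed in, with the robot touching nothing.
It also fails if it takes over 46 s, if anything falls off the work surface, if the arm or the gripper's body presses on something with over 40 N, if the wrist force passes 120 N, or if a joint passes its speed limit or range.

ROBOT

A 6-joint arm with a two-finger parallel gripper is mounted at the origin on the work surface. World frame = base frame: x ahead of the robot, y to its left, z up, the work surface at z = 0. Lengths are in m, angles in rad, forces in N, time in s.
With the tool pointing down it reaches from about 0.375 to 0.9 m from the base axis. Payload 3.1 kg.
Tool frame: the origin (TCP) lies midway between the tips of the shut fingers; the grasp point (between the pads) lies 19 mm behind it; x points along the fingers, z is the direction in which the jaws open and shut, and the axes are right-handed (so a half turn about x gives the same grasp; the last joint's range is limited). The gripper opens to 87 mm and grips with 3 to 60 N. Pads are 19 mm wide; open, the fingers measure 117 mm over their backs; the gripper's body (75 mm by 190 mm) begins 51 mm behind the grasp point.
Start: joints at [-1.369, 0.527, 1.433, -0, 1.181, -0.178], TCP at [0.232, -0.58, 0.223] pointing down, gripper open.
Joint ranges: [-3.08, 3.08], [-0.75, 2.2], [0.22, 2.44], [-1.43, 4.57], [0, 2.65], [-2.85, 2.85]. Speed limits (rad/s): [2.79, 2.79, 3.14, 3.14, 3.14, 3.14].

INTERFACE

Orientations are given as a unit quaternion [x, y, z, w].
In Python, from rig import robot, optics, workorder gives the robot as it stands.
- The arm moves only by the tool arm_command, never from a script. Its argument "plan" is a list of rows, each a list of 7 numbers: the shift along the tool's x, y, z in cm, then the turn, a rotation vector about the tool's x, y, z in rad, then the finger opening in cm, from 0 to 8.7. In form: [[x, y, z, ax, ay, az, gripper], ...]. A call has 1 to 12 rows; each row shifts and turns the pose as measured when the row begins, along the tool's axes as they then stand; what a row does not reach is not made up. A row lasts 1/8 s, in which the tool goes at most 62.5 mm and 10.7 degrees, less where a joint would pass 70% of its speed; a pose out of reach is approached as far as the arm can. A call with a gripper value outside its range is refused whole. The fingers move at their own pace and stop on an object; "grip_force" is the grip in N (left out, the last holds). Time passes only in rows, so rows that do not move let the fingers close. It gives the time, the measured TCP pose, the force and the opening at its end, in the units of the state.
- robot.get_obs(): the state, without advancing time (a new reading comes with each control period).
- optics.camera(name): name is "side" or "top" or "wrist"; returns (picture, depth): 480x640x3 uint8, blue, green, red; 480x640 float32, m along the optical axis (not along the pixel's ray), 0 where there is no reading.
- optics.camera_info(name): a dict with "mtx" (3x3 intrinsics, pixels), "position" and "rotation" of the camera in the world; the wrist camera has in their place "tool_from_camera" (4x4, takes a point from camera to tool coordinates, whose origin is the TCP and whose axes are the tool frame's). Camera axes: x right, y down, z forward; pixel columns grow to the right and rows downward; lengths in m; the calibration is good to about 2 mm. A picture is of the moment at which its call begins: read the wrist's pose just before it. camera_info takes no time and is no camera call.
- workorder.hand_in(): hands the job in, once; it reports no verdict.
The state is a dict: "time": time; "q": joint angles; "joint_velocities": joint speeds; "joint_torque": joint torques, N m; "position": TCP position; "tool_rot": TCP orientation; "ft_force": force on the tool from outside, world axes, zero at the start; "moment": the same for the moment, N m; "grip_width": finger opening in m.
Only numpy, scipy, OpenCV 4.12 (cv2) and the standard library are available. Lean on these libraries where they do the work, as an engineer would, in place of code of your own. Each camera call takes 0.05 s, during which the arm holds its last target. There are 200 camera calls.

## Working session

There is one attempt and no reset: what is moved stays moved. The work goes in short steps, Python scripts to look and compute and a tool call to move; the robot and the scene stay as the last step left them, time stands still between calls to the robot, and variables do not carry over. Pictures are saved under pics/ and viewed, about 8 in all and at most 12, crops included, and the job is handed in when it is done.

Besides the shell and the picture viewer there is one more tool, called after "Call:" by a JSON object that holds its "method" and its "body", one argument or row to a line. arm_command: Moves the arm, as the interface text tells. Its arguments: {"type":"object","properties":{"plan":{"type":"array"},"grip_force":{"type":"number"}},"required":["plan"]}

```bash
ls; mkdir -p pics
python3 - <<'E'
from rig import robot, optics
import cv2
o=robot.get_obs()
for k,v in o.items(): print(k,v)
for n in ("top","side"):
    im,d=optics.camera(n); cv2.imwrite(f"pics/{n}1.png",im)
for n in ("top","side","wrist"): print(n,optics.camera_info(n))
E
```

```text
pics
time 0.0
q [-1.36847959e+00  5.28447726e-01  1.43389832e+00 -4.64194126e-06
  1.18139605e+00 -1.78504189e-01]
joint_velocities [-0.00010771 -0.00160881  0.00205591  0.0012919   0.00059843  0.00062559]
joint_torque [ 1.44199970e-03 -4.40033698e+01 -1.76593995e+01  6.32384839e-02
  5.79607137e-02 -1.73523267e-04]
position [ 0.23217615 -0.57948792  0.22158423]
tool_rot [ 0.39686143  0.58613909 -0.39580175  0.58504952]
ft_force [-0.29350515  0.34978406 -0.69777448]
moment [ 0.01802903  0.05771495 -0.00295877]
grip_width 0.08675420439212747
top {'mtx': array([[495.521348  ,   0.        , 318.67591882],
       [  0.        , 495.521348  , 236.20161954],
       [  0.        ,   0.        ,   1.        ]]), 'position': array([0.46032434, 0.00855159, 0.98892485]), 'rotation': array([ 0.71045702, -0.69986496,  0.05732357, -0.04640976])}
side {'mtx': array([[599.04952706,   0.        , 322.80081958],
       [  0.        , 599.04952706, 234.80738138],
       [  0.        ,   0.        ,   1.        ]]), 'position': array([0.47860308, 0.76934788, 0.68938998]), 'rotation': array([-0.06531416,  0.89932836, -0.43032069,  0.04203171])}
wrist {'mtx': array([[355.46955032,   0.        , 317.70245514],
       [  0.        , 355.46955032, 238.23557366],
       [  0.        ,   0.        ,   1.        ]]), 'tool_from_camera': array([[-8.19047561e-05, -2.67566476e-01,  9.63539399e-01,
        -1.64013568e-01],
       [-1.15192669e-03, -9.63538738e-01, -2.67566391e-01,
         7.45051798e-02],
       [ 9.99999333e-01, -1.13184171e-03, -2.29298561e-04,
        -7.32092210e-05],
       [ 0.00000000e+00,  0.00000000e+00,  0.00000000e+00,
         1.00000000e+00]])}
```

View pics/top1.png

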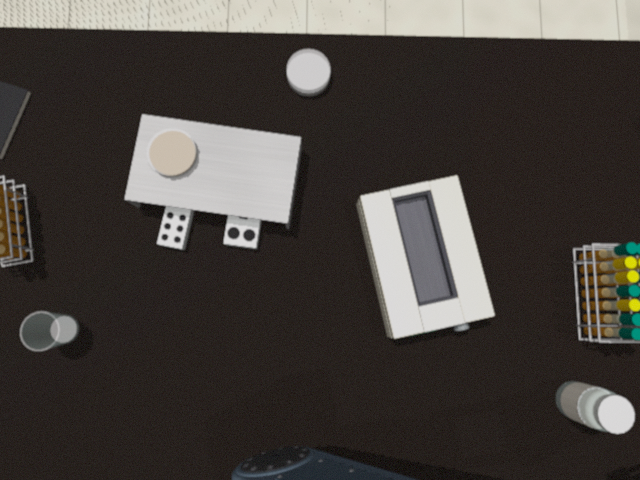

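View pics/side1.png

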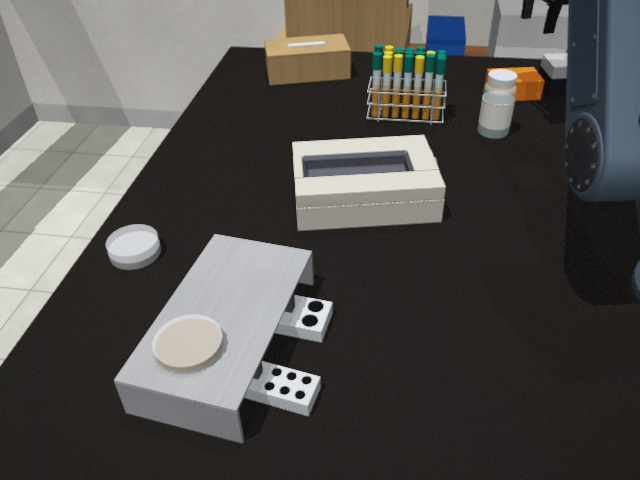

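Top view: shelf at upper left (corners about (142,115), (300,137), (290,222), (127,200)) with a dish on it at (172,153). The long block's free end is at (174,228), the wide block at (242,232), and the heater with its well is at (424,248). The side view agrees.

```bash
cat > h.py <<'E'
import numpy as np, cv2
from scipy.spatial.transform import Rotation as R
from rig import robot, optics
def cam(n, o=None):
    i=optics.camera_info(n)
    if n=="wrist":
        T=i["tool_from_camera"]; Rt=R.from_quat(o["tool_rot"]).as_matrix()
        return i["mtx"],Rt@T[:3,:3],Rt@T[:3,3]+o["position"]
    return i["mtx"],R.from_quat(i["rotation"]).as_matrix(),np.array(i["position"])
def toplane(c,px,z):
    K,Rm,p=c; px=np.asarray(px,float).reshape(-1,2)
    d=(Rm@np.linalg.inv(K)@np.c_[px,np.ones(len(px))].T).T
    return p+d*((z-p[2])/d[:,2])[:,None]
def proj(c,P):
    K,Rm,p=c; q=(K@Rm.T@(np.asarray(P,float).reshape(-1,3)-p).T).T
    return q[:,:2]/q[:,2:]
def rect(c,mask,z):
    cs,_=cv2.findContours(mask.astype(np.uint8),cv2.RETR_EXTERNAL,cv2.CHAIN_APPROX_NONE)
    k=max(cs,key=cv2.contourArea).reshape(-1,2)
    P=toplane(c,k,z)[:,:2].astype(np.float32)
    (cx,cy),s,_=r=cv2.minAreaRect(P*1000)
    return np.array([cx,cy]),s,cv2.boxPoints(r)
E
python3 - <<'E'
from h import *
im,d=optics.camera("top"); c=cam("top")
g=cv2.cvtColor(im,cv2.COLOR_BGR2GRAY)
def roi(m,x0,x1,y0,y1):
    o=np.zeros_like(m); o[y0:y1,x0:x1]=m[y0:y1,x0:x1]; return o
def show(n,m,z):
    ce,s,b=rect(c,m,z); print(n,ce.round(1),np.round(s,1),b.round(1).tolist())
shelf=roi(g>90,110,310,100,225); 
# depth-based heights
K,Rm,p=c; v,u=np.mgrid[:480,:640]
ray=np.stack([(u-K[0,2])/K[0,0],(v-K[1,2])/K[1,1],np.ones_like(u,float)],-1)*d[...,None]
W=ray@Rm.T+p; z=W[...,2]
show("shelfdepth",roi((z>.055)&(z<.1),110,310,100,240),.071)
show("heater",roi((z>.066)&(z<.1),350,500,170,345),.08)
hb=roi(g>90,350,500,170,345)
show("heatergray",hb,.08)
well=roi(g<120,392,458,188,308); show("well",well,.08)
print("shelf z",np.median(z[140:200,220:280]),"well z",np.median(z[230:260,415:430]),"blk",np.median(z[215:240,170:172]), "bench",np.median(z[300:330,200:300]))
bl=roi((g>110)&(z<.05),150,200,205,260); show("long",bl,.025)
bw=roi((g>110)&(z<.05),215,270,205,260); show("wide",bw,.025)
cv2.imwrite("pics/crop1.png",cv2.resize(im[100:345,110:500],None,fx=2,fy=2,interpolation=cv2.INTER_CUBIC))
E
```

```text
shelfdepth [723.3 197.5] [311.5 172.3] [[617.7000122070312, 54.20000076293945], [788.5999755859375, 31.799999237060547], [828.9000244140625, 340.70001220703125], [658.0999755859375, 363.1000061035156]]
heater [ 562.8 -202.3] [270.9 191.9] [[409.0, -139.6999969482422], [452.79998779296875, -326.6000061035156], [716.5, -264.8999938964844], [672.7999877929688, -78.0]]
heatergray [ 558.  -200.8] [284.6 201.1] [[396.5, -135.3000030517578], [442.29998779296875, -331.1000061035156], [719.5, -266.29998779296875], [673.7000122070312, -70.5]]
well [ 578.5 -200.5] [204.9  74.3] [[470.29998779296875, -187.6999969482422], [487.29998779296875, -260.1000061035156], [686.7999877929688, -213.3000030517578], [669.7999877929688, -140.89999389648438]]
shelf z 0.07237710835869188 well z 0.05303686956547199 blk 0.026751743339071876 bench 0.001369472387727333
long [617.  279.6] [52.9 80.5] [[572.7000122070312, 260.79998779296875], [651.7999877929688, 246.5], [661.2999877929688, 298.5], [582.0999755859375, 312.79998779296875]]
wide [609.8 146.6] [67.1 58.7] [[576.5999755859375, 116.9000015258789], [634.7999877929688, 109.80000305175781], [642.9000244140625, 176.3000030517578], [584.7000122070312, 183.5]]
```

View pics/crop1.png

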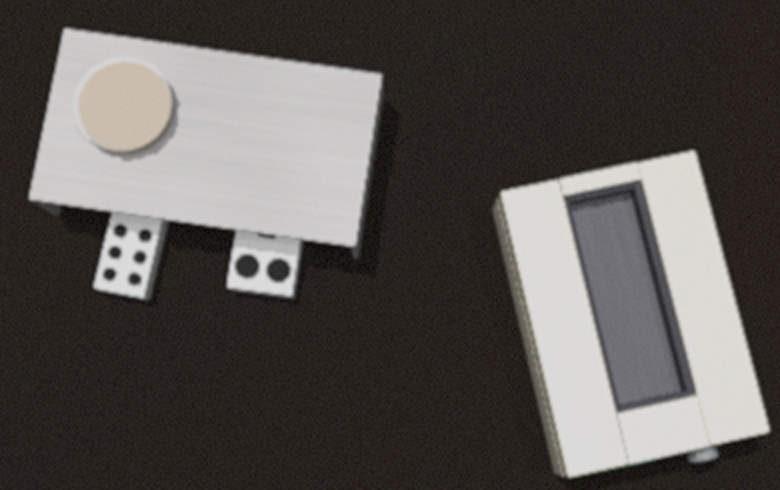

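Crop confirms it: the long block's free end shows six small holes, the well is dark and unobstructed, and the dish sits on the shelf over the long block. Now I'll plan the approach to the free end.

```bash
cat >> h.py <<'E'
def plan(pos,zyaw,lift=0,maxs=6.0,o=None):
    """rows from current pose to TCP pos (m), tool x down, tool z at world yaw zyaw (deg), mod 180"""
    o=o or robot.get_obs(); p=np.array(o["position"]); M=R.from_quat(o["tool_rot"])
    zc=np.degrees(np.arctan2(*M.as_matrix()[[1,0],2]))
    zy=zyaw+180*round((zc-zyaw)/180)
    a=np.radians(zy); z=np.array([np.cos(a),np.sin(a),0]); x=np.array([0,0,-1.]); G=R.from_matrix(np.c_[x,np.cross(z,x),z])
    print("now",p.round(4),"zyaw",round(zc,2),"goal zyaw",round(zy,2),"tilt",np.degrees(np.arccos(-M.as_matrix()[2,0])).round(2))
    pos=np.array(pos); n=int(max(np.ceil(np.linalg.norm(pos-p)*100/maxs),np.ceil((M.inv()*G).magnitude()/.18),1))
    for i in range(n):
        t=(M.inv()*G).as_rotvec()/(n-i); s=M.as_matrix().T@(pos-p)*100/(n-i)
        s=s.round(2); t=t.round(3); print([float(v) for v in np.r_[s,t]]); p=p+M.as_matrix()@s/100; M=M*R.from_rotvec(t)
E
python3 - <<'E'
from h import *
plan((.60,.284,.20),82.5)
E
```

```text
now [ 0.2322 -0.5797  0.2218] zyaw -68.18 goal zyaw -97.5 tilt 0.09
[0.14, 4.14, -4.16, 0.032, -0.0, 0.0]
[0.14, 4.01, -4.29, 0.032, -0.0, 0.0]
[0.14, 3.87, -4.41, 0.032, -0.0, 0.0]
[0.15, 3.72, -4.53, 0.032, -0.0, 0.0]
[0.14, 3.58, -4.65, 0.032, -0.0, 0.0]
[0.15, 3.42, -4.76, 0.032, -0.0, 0.0]
[0.14, 3.27, -4.87, 0.032, -0.0, 0.0]
[0.15, 3.11, -4.97, 0.032, -0.0, 0.0]
[0.14, 2.95, -5.07, 0.032, -0.0, 0.0]
[0.15, 2.79, -5.16, 0.032, -0.0, 0.0]
[0.14, 2.62, -5.25, 0.032, -0.0, 0.0]
[0.15, 2.45, -5.33, 0.032, -0.0, 0.0]
[0.14, 2.28, -5.41, 0.032, -0.0, 0.0]
[0.15, 2.11, -5.48, 0.032, -0.001, 0.0]
[0.14, 1.93, -5.54, 0.032, -0.0, 0.0]
[0.14, 1.76, -5.59, 0.032, -0.001, 0.0]
```

Call:
{"method": "arm_command", "body": {
  "plan": [
    [-0.5, 4.1, -4.2, 0.032, 0, 0, 8.7],
    [0, 4.0, -4.3, 0.032, 0, 0, 8.7],
    [0, 3.9, -4.4, 0.032, 0, 0, 8.7],
    [0, 3.7, -4.5, 0.032, 0, 0, 8.7],
    [0, 3.6, -4.6, 0.032, 0, 0, 8.7],
    [0, 3.4, -4.8, 0.032, 0, 0, 8.7],
    [0, 3.3, -4.9, 0.032, 0, 0, 8.7],
    [0, 3.1, -5.0, 0.032, 0, 0, 8.7],
    [0, 2.9, -5.1, 0.032, 0, 0, 8.7],
    [0, 2.8, -5.2, 0.032, 0, 0, 8.7]
  ]
}}

```text
time: 1.4
position: [0.4709, -0.0296, 0.2256]
tool_rot: [0.491, 0.509, -0.49, 0.511]
ft_force: [1.0, -1.2, 0.0]
grip_width: 0.0869
```

Run:
```python
from h import *
plan((.60,.284,.20),82.5)
# wrist view passing near heater
o=robot.get_obs(); im,d=optics.camera("wrist"); cv2.imwrite("pics/w1.png",im)
print(o["q"])
```

```text
now [ 0.4709 -0.0296  0.2256] zyaw -87.76 goal zyaw -97.5 tilt 0.17
[0.43, 2.35, -5.14, 0.028, 0.0, -0.0]
[0.43, 2.21, -5.2, 0.028, 0.0, -0.001]
[0.43, 2.06, -5.26, 0.029, 0.0, -0.0]
[0.42, 1.91, -5.32, 0.028, 0.0, -0.001]
[0.42, 1.76, -5.38, 0.029, 0.0, -0.0]
[0.43, 1.61, -5.42, 0.028, 0.001, -0.001]
[-3.00348568e-01  3.16835902e-01  1.80347633e+00  1.80345945e-05
  1.01827294e+00  1.23132129e+00]
```

Call:
{"method": "arm_command", "body": {
  "plan": [
    [0.4, 2.4, -5.1, 0.028, 0, 0, 8.7],
    [0.4, 2.2, -5.2, 0.028, 0, 0, 8.7],
    [0.4, 2.1, -5.3, 0.028, 0, 0, 8.7],
    [0.4, 1.9, -5.3, 0.028, 0, 0, 8.7],
    [0.4, 1.8, -5.4, 0.028, 0, 0, 8.7],
    [0.4, 1.6, -5.4, 0.028, 0, 0, 8.7],
    [0, 0, 0, 0, 0, 0, 8.7]
  ]
}}

```text
time: 2.33
position: [0.6049, 0.2992, 0.2011]
tool_rot: [0.533, 0.467, -0.528, 0.468]
ft_force: [0.7, -0.7, 0.6]
grip_width: 0.0871
```

Run:
```python
from h import *
o=robot.get_obs(); im,d=optics.camera("wrist"); c=cam("wrist",o); 
g=cv2.cvtColor(im,cv2.COLOR_BGR2GRAY)
# expected corners overlay
ex=np.array([.9914,-.130]); ey=np.array([.130,.9914]); f=np.array([.6379,.2087])
for z,col in ((.025,(0,0,255)),):
    P=[np.r_[f+a*ex+(b+.07)*ey,z] for a,b in ((-.073,-.025),(-.073,.025),(-.005,.025),(-.005,-.025))]
    q=proj(c,P); print(q.round(1)); 
    for k in q: cv2.circle(im,tuple(int(t) for t in k),3,col,-1)
cv2.imwrite("pics/w2.png",im); np.save("w2.npy",d)
print(o["q"],o["position"])
```

```text
[[359.4 247.5]
 [309.4 247.3]
 [309.2 178.7]
 [361.9 178.9]]
[2.93720167e-01 6.15604652e-01 1.32434351e+00 7.43518106e-04
 1.19520091e+00 1.99019312e+00] [0.60494783 0.299165   0.20105351]
```

View pics/w2.png

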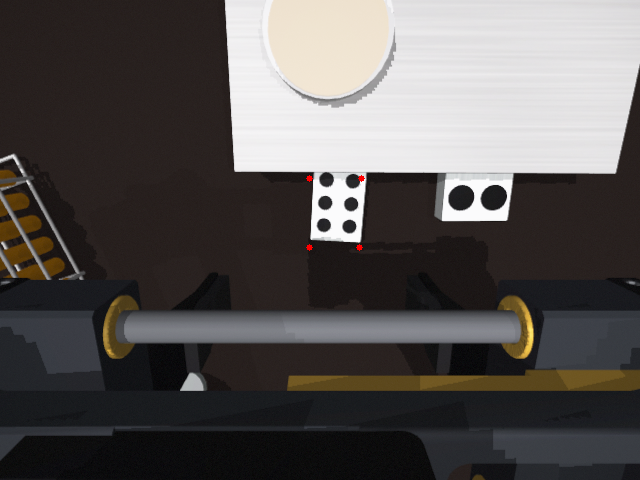

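Wrist view: free end of the long block at about (310–366, 172–242), with its near edge at row 241. My predicted corners are 5 px off and slightly rotated. I'll measure it exactly.

Run:
```python
from h import *
o=robot.get_obs(); im,d=optics.camera("wrist"); c=cam("wrist",o); 
g=cv2.cvtColor(im,cv2.COLOR_BGR2GRAY)
def roi(m,x0,x1,y0,y1):
    q=np.zeros_like(m); q[y0:y1,x0:x1]=m[y0:y1,x0:x1]; return q
for n,a,z in (("long",(290,390,178,260),.025),("wide",(445,530,178,235),.025)):
    ce,s,b=rect(c,roi(g>140,*a),z); print(n,ce.round(1),np.round(s,1),b.round(1).tolist())
# shelf front edge fit at z=.071
cols=np.arange(250,600,5); rows=[np.where(g[140:178,x]>120)[0].max()+140 for x in cols if not(305<x<375 or 430<x<520)]
cols=[x for x in cols if not(305<x<375 or 430<x<520)]
P=toplane(c,np.c_[cols,rows],.071); k=np.polyfit(P[:,1],P[:,0],1); print("front edge yaw",np.degrees(np.arctan(-k[0])),P[[0,-1]].round(4))
# long-side edges
for lab,f in (("L",np.min),("R",np.max)):
    r=np.arange(182,234); u=[f(np.where(g[y,295:385]>140)[0])+295 for y in r]
    P=toplane(c,np.c_[u,r],.025); k=np.polyfit(P[:,0],P[:,1],1); print(lab,np.degrees(np.arctan(k[0])),np.polyval(k,.60))
plan((.60,.284,.20),82.5)
```

```text
long [612.1 280.7] [50.1 62.4] [[576.9000244140625, 261.6000061035156], [638.2999877929688, 250.5], [647.2000122070312, 299.79998779296875], [585.7999877929688, 310.8999938964844]]
wide [604.7 145.3] [61.8 39.7] [[581.0999755859375, 117.19999694824219], [620.5, 112.0999984741211], [628.4000244140625, 173.39999389648438], [589.0, 178.5]]
front edge yaw -7.552069683896154 [[0.6618 0.3464 0.071 ]
 [0.625  0.0675 0.071 ]]
L -10.253702038690435 0.3078672064019724
R -10.339346311054811 0.25787151886819126
now [0.6037 0.2957 0.2013] zyaw -97.38 goal zyaw -97.5 tilt 0.22
[0.13, -0.22, 1.21, 0.002, -0.001, -0.004]
```

Run:
```python
from h import *
plan((.607,.2817,.08),-100.2)
```

```text
now [0.6037 0.2957 0.2013] zyaw -97.38 goal zyaw -100.2 tilt 0.22
[4.04, 0.15, 0.45, 0.016, -0.0, -0.001]
[4.04, 0.17, 0.45, 0.017, -0.001, -0.001]
[4.05, 0.18, 0.45, 0.016, -0.0, -0.002]
```

Call:
{"method": "arm_command", "body": {
  "plan": [
    [4.0, 0.2, 0.45, 0.016, 0, -0.001, 8.7],
    [4.0, 0.2, 0.45, 0.017, 0, -0.001, 8.7],
    [4.0, 0.2, 0.45, 0.016, 0, -0.002, 8.7],
    [0, 0, 0, 0, 0, 0, 8.7],
    [0, 0, 0, 0, 0, 0, 8.7]
  ]
}}

```text
time: 3.05
position: [0.6085, 0.2732, 0.0826]
tool_rot: [0.545, 0.451, -0.544, 0.452]
ft_force: [0.0, 1.1, 1.0]
grip_width: 0.0869
```

Run:
```python
from h import *
plan((.607,.2817,.005),-100.2,maxs=3)
o=robot.get_obs(); c=cam("wrist",o)
```

```text
now [0.6085 0.2732 0.0826] zyaw -100.64 goal zyaw -100.2 tilt 0.1
[2.59, -0.11, -0.27, -0.003, -0.0, -0.001]
[2.59, -0.1, -0.27, -0.002, -0.0, -0.0]
[2.58, -0.1, -0.27, -0.003, -0.0, -0.001]
```

Call:
{"method": "arm_command", "body": {
  "plan": [
    [2.0, -0.2, -0.8, -0.008, 0, 0, 8.7],
    [2.0, 0, 0, 0, 0, 0, 8.7],
    [0, 0, 0, 0, 0, 0, 8.7],
    [0, 0, 0, 0, 0, 0, 8.7]
  ]
}}

```text
time: 3.55
position: [0.6101, 0.2829, 0.0438]
tool_rot: [0.545, 0.453, -0.54, 0.455]
ft_force: [0.7, -0.4, 0.6]
grip_width: 0.0869
```

Run:
```python
from h import *
plan((.607,.2817,.005),-100.2,maxs=3)
o=robot.get_obs(); im,d=optics.camera("wrist"); cv2.imwrite("pics/w3.png",im)
```

```text
now [0.6101 0.2829 0.0438] zyaw -100.1 goal zyaw -100.2 tilt 0.46
[1.94, -0.16, 0.09, 0.001, -0.002, -0.004]
[1.94, -0.15, 0.09, 0.001, -0.001, -0.003]
```

View pics/w3.png

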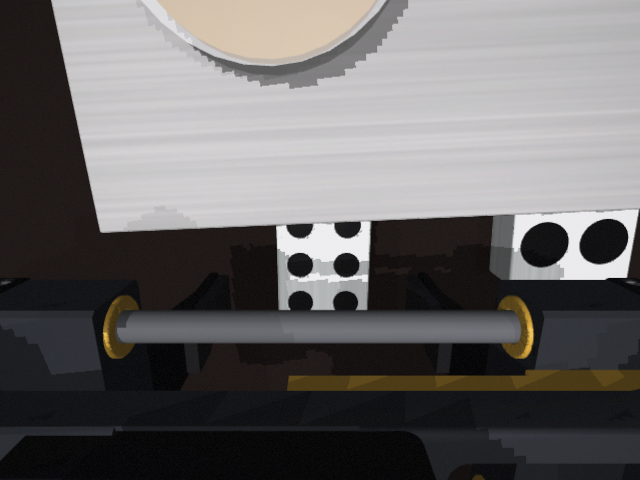

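Block at columns 277–371, centred between the fingers (about 228 and 408) and parallel to them. I'll go down and close.

Call:
{"method": "arm_command", "body": {
  "plan": [
    [2.0, -0.4, 0.1, 0, -0.002, -0.004, 8.7],
    [1.8, 0, 0, 0, 0, 0, 8.7],
    [0, 0, 0, 0, 0, 0, 8.7],
    [0, 0, 0, 0, 0, 0, 8.7]
  ]
}}

```text
time: 4.1
position: [0.6055, 0.2825, 0.0028]
tool_rot: [0.543, 0.454, -0.541, 0.455]
ft_force: [-0.3, 0.1, 0.3]
grip_width: 0.0872
```

Run:
```python
from h import *
plan((.607,.2817,.005),-100.2,maxs=3)
```

```text
now [0.6055 0.2825 0.0028] zyaw -100.1 goal zyaw -100.2 tilt 0.13
[-0.22, 0.16, 0.05, 0.002, -0.001, -0.002]
```

Call:
{"method": "arm_command", "body": {
  "plan": [
    [-0.2, 0, 0, 0, 0, 0, 4.0],
    [0, 0, 0, 0, 0, 0, 4.0],
    [0, 0, 0, 0, 0, 0, 4.0],
    [0, 0, 0, 0, 0, 0, 4.0],
    [0, 0, 0, 0, 0, 0, 4.0]
  ],
  "grip_force": 30
}}

```text
time: 4.72
position: [0.6064, 0.2824, 0.0064]
tool_rot: [0.543, 0.453, -0.541, 0.455]
ft_force: [-0.6, -0.8, -1.7]
grip_width: 0.0495
```

Call:
{"method": "arm_command", "body": {
  "plan": [
    [0, -1.0, 0, 0, 0, 0, 4.0],
    [0, -2.0, 0, 0, 0, 0, 4.0],
    [0, -2.0, 0, 0, 0, 0, 4.0],
    [0, -2.0, 0, 0, 0, 0, 4.0],
    [0, -2.0, 0, 0, 0, 0, 4.0],
    [0, -2.0, 0, 0, 0, 0, 4.0]
  ]
}}

```text
time: 5.48
position: [0.5019, 0.303, 0.0065]
tool_rot: [0.549, 0.45, -0.535, 0.458]
ft_force: [2.9, -1.1, -1.7]
grip_width: 0.0498
```

Run:
```python
from h import *
plan((.607-.165*.984,.2817+.165*.178,.006),-100.2,maxs=2)
o=robot.get_obs(); print(o["ft_force"])
```

```text
now [0.5019 0.303  0.0065] zyaw -100.05 goal zyaw -100.2 tilt 1.25
[-0.02, -1.93, 0.07, 0.001, -0.003, -0.007]
[-0.01, -1.92, 0.07, 0.001, -0.002, -0.007]
[0.0, -1.93, 0.08, 0.0, -0.003, -0.006]
[ 2.94368532 -1.14951813 -1.67121204]
```

Call:
{"method": "arm_command", "body": {
  "plan": [
    [0, -2.0, 0.1, 0, -0.003, -0.007, 4.0],
    [0, -2.0, 0.1, 0, -0.003, -0.007, 4.0],
    [0, -2.0, 0.1, 0, -0.003, -0.007, 4.0],
    [0, -0.5, 0, 0, 0, 0, 4.0],
    [0, 0, 0, 0, 0, 0, 4.0]
  ]
}}

```text
time: 6.1
position: [0.4343, 0.313, 0.0064]
tool_rot: [0.542, 0.454, -0.541, 0.455]
ft_force: [1.4, -0.7, -1.6]
grip_width: 0.0496
```

Run:
```python
from h import *
plan((.607-.165*.984,.2817+.165*.178,.006),-100.2,maxs=2)
im,d=optics.camera("top"); cv2.imwrite("pics/t2.png",cv2.resize(im[90:350,90:510],None,fx=1.8,fy=1.8))
```

```text
now [0.4343 0.313  0.0064] zyaw -99.98 goal zyaw -100.2 tilt 0.14
[0.04, 1.06, 0.01, 0.004, -0.001, -0.002]
```

View pics/t2.png

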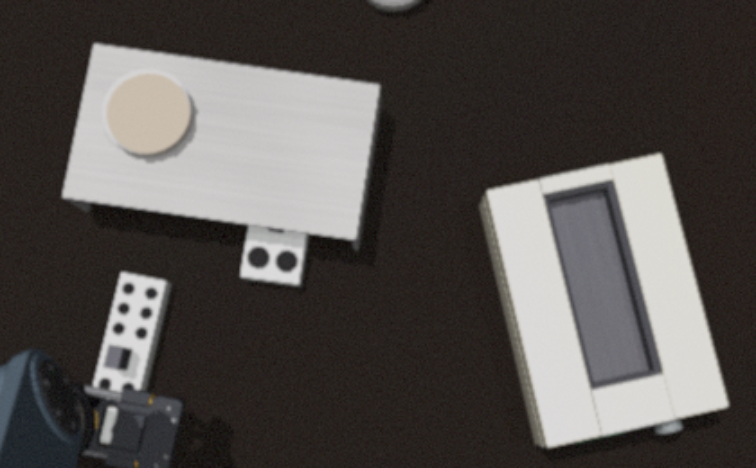

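The block is fully out in front of the shelf, its far end about 40 mm clear, with the post showing at (120,356). I'll release and rise.

Call:
{"method": "arm_command", "body": {
  "plan": [
    [0, 0, 0, 0, 0, 0, 8.7],
    [0, 0, 0, 0, 0, 0, 8.7],
    [0, 0, 0, 0, 0, 0, 8.7],
    [0, 0, 0, 0, 0, 0, 8.7],
    [-3.0, 0, 0, 0, 0, 0, 8.7],
    [-5.0, 0, 0, 0, 0, 0, 8.7],
    [-5.0, 0, 0, 0, 0, 0, 8.7],
    [-3.0, 0, 0, 0, 0, 0, 8.7],
    [0, 0, 0, 0, 0, 0, 8.7],
    [0, 0, 0, 0, 0, 0, 8.7]
  ]
}}

```text
time: 7.4
position: [0.4325, 0.3115, 0.169]
tool_rot: [-0.54, -0.455, 0.545, -0.453]
ft_force: [0.4, 0.1, -0.1]
grip_width: 0.0872
```

Run:
```python
from h import *
o=robot.get_obs(); im,d=optics.camera("wrist"); c=cam("wrist",o); cv2.imwrite("pics/w4.png",im)
p=o["position"]; print(p,o["ft_force"],o["grip_width"])
g=cv2.cvtColor(im,cv2.COLOR_BGR2GRAY)
K,Rm,pp=c; v,u=np.mgrid[:480,:640]
W=(np.stack([(u-K[0,2])/K[0,0],(v-K[1,2])/K[1,1],np.ones_like(u,float)],-1)*d[...,None])@Rm.T+pp; z=W[...,2]
m=(z>.052)&(z<.066)&(v<300)
n,l,st,ct=cv2.connectedComponentsWithStats(m.astype(np.uint8))
for i in range(1,n):
    if st[i,4]>80:
        ce,s,b=rect(c,l==i,.06); print("z.06",st[i],ce.round(1),np.round(s,1),b.round(1).tolist())
mb=(z>.018)&(z<.032)&(v<300)&(g>120)
n,l,st,ct=cv2.connectedComponentsWithStats(mb.astype(np.uint8))
for i in range(1,n):
    if st[i,4]>300:
        ce,s,b=rect(c,l==i,.025); print("z.025",st[i],ce.round(1),np.round(s,1),b.round(1).tolist())
plan((.434+.064*.984,.313-.064*.178,.12),-100.0)
```

```text
[0.43246926 0.31145024 0.16900931] [ 0.43550435  0.07746467 -0.05463766] 0.08722646108884369
z.06 [305 133  21  34 693] [498.1 302.1] [15.1 23.8] [[485.1000061035156, 296.79998779296875], [508.5, 292.5], [511.20001220703125, 307.3999938964844], [487.70001220703125, 311.6000061035156]]
z.06 [ 96 248  60  52 574] [432.7 464.5] [58.4 22.4] [[402.0, 458.70001220703125], [413.70001220703125, 439.6000061035156], [463.3999938964844, 470.29998779296875], [451.6000061035156, 489.29998779296875]]
z.06 [ 72 264  16  16 167] [437.3 508.7] [ 9.3 17.3] [[427.3999938964844, 509.0], [442.3999938964844, 500.29998779296875], [447.1000061035156, 508.3999938964844], [432.20001220703125, 517.0999755859375]]
z.025 [  284    28    65   223 10341] [498.3 302.1] [ 50.1 179.7] [[405.3999938964844, 294.0], [582.0, 260.8999938964844], [591.2000122070312, 310.1000061035156], [414.6000061035156, 343.20001220703125]]
z.025 [120 239  50  46 385] [431.  467.2] [53.  21.4] [[402.6000061035156, 463.5], [413.1000061035156, 444.8999938964844], [459.29998779296875, 470.8999938964844], [448.79998779296875, 489.5]]
now [0.4325 0.3115 0.1688] zyaw -100.15 goal zyaw -100.0 tilt 0.44
[2.42, 3.27, -0.09, -0.001, 0.002, 0.003]
[2.43, 3.27, -0.09, -0.002, 0.002, 0.003]
```

View pics/w4.png

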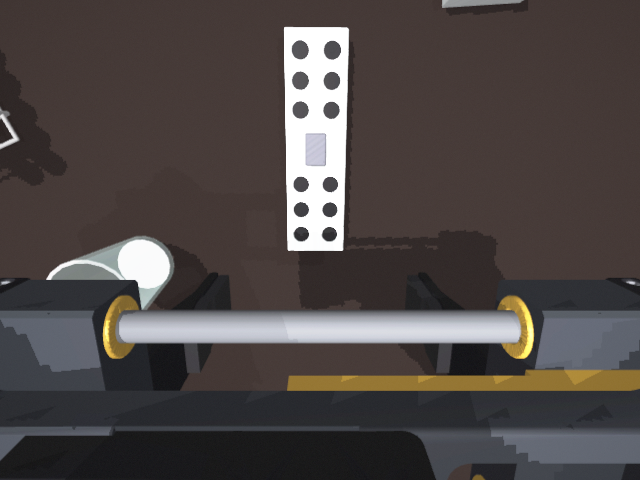

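The wrist view shows the block free and lying flat, with the post at (315,149). Measured centre is (498, 302) mm at yaw −10.6°. I'll go over the post.

Call:
{"method": "arm_command", "body": {
  "plan": [
    [2.4, 3.3, -0.1, 0.003, 0.002, 0.003, 8.7],
    [2.4, 3.3, -0.1, 0.003, 0.002, 0.003, 6.0],
    [0, 0, 0, 0, 0, 0, 6.0],
    [0, 0, 0, 0, 0, 0, 6.0]
  ]
}}

```text
time: 7.95
position: [0.4946, 0.3003, 0.1139]
tool_rot: [-0.54, -0.454, 0.547, -0.451]
ft_force: [-0.2, 0.0, 1.0]
grip_width: 0.0654
```

Run:
```python
from h import *
plan((.4982,.3021,.07),-100.6,maxs=6)
```

```text
now [0.4946 0.3003 0.1139] zyaw -100.47 goal zyaw -100.6 tilt 0.69
[4.39, 0.36, -0.26, 0.002, 0.006, 0.01]
```

Call:
{"method": "arm_command", "body": {
  "plan": [
    [2.0, 0.4, -0.3, 0.002, 0.006, 0.01, 5.5],
    [2.0, 0, 0, 0, 0, 0, 5.0],
    [0, 0, 0, 0, 0, 0, 5.0],
    [0, 0, 0, 0, 0, 0, 5.0]
  ]
}}

```text
time: 8.45
position: [0.4953, 0.3036, 0.0749]
tool_rot: [-0.543, -0.453, 0.544, -0.452]
ft_force: [-0.4, -0.9, 0.4]
grip_width: 0.0505
```

Run:
```python
from h import *
plan((.4982,.3021,.028),-100.6,maxs=6)
```

```text
now [0.4953 0.3036 0.0749] zyaw -100.43 goal zyaw -100.6 tilt 0.09
[4.69, 0.32, 0.1, 0.003, -0.0, 0.002]
```

Call:
{"method": "arm_command", "body": {
  "plan": [
    [2.5, 0.3, 0.1, 0.003, 0, 0.002, 5.0],
    [2.1, 0, 0, 0, 0, 0, 5.0],
    [0, 0, 0, 0, 0, 0, 5.0],
    [0, 0, 0, 0, 0, 0, 5.0]
  ]
}}

```text
time: 8.95
position: [0.5002, 0.3039, 0.0333]
tool_rot: [0.547, 0.451, -0.541, 0.453]
ft_force: [0.1, 1.1, 0.3]
grip_width: 0.0499
```

Run:
```python
from h import *
plan((.4982,.3021,.028),-100.6,maxs=6); print(robot.get_obs()["ft_force"])
```

```text
now [0.5002 0.3039 0.0333] zyaw -100.53 goal zyaw -100.6 tilt 0.5
[0.52, -0.17, 0.22, 0.001, -0.004, -0.008]
[0.07838848 1.09459492 0.32912087]
```

Call:
{"method": "arm_command", "body": {
  "plan": [
    [0.4, -0.2, 0.2, 0.001, -0.004, -0.008, 5.0],
    [0, 0, 0, 0, 0, 0, 1.0],
    [0, 0, 0, 0, 0, 0, 1.0],
    [0, 0, 0, 0, 0, 0, 1.0],
    [0, 0, 0, 0, 0, 0, 1.0],
    [0, 0, 0, 0, 0, 0, 1.0],
    [0, 0, 0, 0, 0, 0, 1.0]
  ],
  "grip_force": 45
}}

```text
time: 9.82
position: [0.4988, 0.3021, 0.0316]
tool_rot: [0.545, 0.452, -0.543, 0.452]
ft_force: [0.2, 0.7, -0.6]
grip_width: 0.0158
```

Run:
```python
from h import *
plan((.4982,.3021,.028),-100.6,maxs=6); o=robot.get_obs(); print(o["ft_force"],o["moment"],o["grip_width"])
```

```text
now [0.4988 0.3021 0.0316] zyaw -100.56 goal zyaw -100.6 tilt 0.13
[0.36, -0.06, 0.01, 0.001, -0.001, -0.002]
[ 0.15882881  0.66532303 -0.64116067] [-0.02459805  0.03145699  0.01834986] 0.015771217551336248
```

Gripped at 15.8 mm. Next I lift and carry toward the heater.

Call:
{"method": "arm_command", "body": {
  "plan": [
    [-1.0, 0, 0, 0, 0, 0, 1.0],
    [-3.0, 0, 0, 0, 0, 0, 1.0],
    [-4.0, 0, 0, 0, 0, 0, 1.0],
    [-4.0, 0, 0, 0, 0, 0, 1.0],
    [-3.0, 0, 0, 0, 0, 0, 1.0],
    [0, 0, 0, 0, 0, 0, 1.0],
    [0, 0, 0, 0, 0, 0, 1.0]
  ]
}}

```text
time: 10.7
position: [0.4923, 0.3012, 0.1801]
tool_rot: [-0.54, -0.454, 0.548, -0.449]
ft_force: [0.5, -0.3, -6.4]
grip_width: 0.0159
```

Run:
```python
from h import *
o=robot.get_obs(); print(o["ft_force"],o["moment"],o["grip_width"])
plan((.5785,-.2005,.185),-76.8,maxs=4.5)
# well from side image, rays at z=.08
im=cv2.imread("pics/side1.png"); g=cv2.cvtColor(im,cv2.COLOR_BGR2GRAY); m=np.zeros_like(g); m[145:182,298:418]=(g[145:182,298:418]<130)
ce,s,b=rect(cam("side"),m,.08); print("side well",ce.round(1),np.round(s,1),b.round(1).tolist())
```

```text
[ 0.5082591  -0.28448905 -6.44986539] [-0.01469146  0.00848291 -0.00182392] 0.015887161212242713
now [0.4923 0.3012 0.1801] zyaw -100.6 goal zyaw -76.8 tilt 0.81
[-0.04, 1.47, 3.98, -0.035, 0.0, 0.001]
[-0.04, 1.33, 4.03, -0.035, 0.0, 0.001]
[-0.04, 1.19, 4.07, -0.035, 0.0, 0.001]
[-0.04, 1.05, 4.11, -0.034, 0.0, 0.001]
[-0.03, 0.91, 4.14, -0.035, 0.0, 0.001]
[-0.03, 0.77, 4.17, -0.034, 0.0, 0.001]
[-0.03, 0.62, 4.2, -0.035, 0.0, 0.001]
[-0.03, 0.48, 4.22, -0.034, 0.0, 0.001]
[-0.03, 0.33, 4.23, -0.035, 0.0, 0.002]
[-0.04, 0.18, 4.24, -0.034, 0.001, 0.001]
[-0.04, 0.04, 4.24, -0.035, 0.0, 0.002]
[-0.03, -0.11, 4.24, -0.034, 0.001, 0.001]
side well [ 577.2 -202.9] [206.3  73.7] [[468.29998779296875, -190.6999969482422], [485.20001220703125, -262.3999938964844], [686.0, -215.10000610351562], [669.0999755859375, -143.39999389648438]]
```

Call:
{"method": "arm_command", "body": {
  "plan": [
    [-0.2, 1.5, 4.0, -0.035, 0, 0.001, 1.0],
    [-0.2, 1.3, 4.0, -0.035, 0, 0.001, 1.0],
    [0, 1.2, 4.1, -0.035, 0, 0.001, 1.0],
    [0, 1.0, 4.1, -0.034, 0, 0.001, 1.0],
    [0, 0.9, 4.1, -0.035, 0, 0.001, 1.0],
    [0, 0.8, 4.2, -0.034, 0, 0.001, 1.0],
    [0, 0.6, 4.2, -0.035, 0, 0.001, 1.0],
    [0, 0.5, 4.2, -0.034, 0, 0.001, 1.0],
    [0, 0.3, 4.2, -0.035, 0, 0.001, 1.0],
    [0, 0.2, 3.0, -0.034, 0, 0.001, 1.0],
    [0, 0, 0, 0, 0, 0, 1.0]
  ]
}}

```text
time: 12.08
position: [0.5543, -0.1143, 0.1601]
tool_rot: [0.446, 0.554, -0.463, 0.529]
ft_force: [0.5, 0.3, -6.2]
grip_width: 0.0161
```

Run:
```python
from h import *
o=robot.get_obs(); print(o["ft_force"],o["grip_width"])
plan((.578,-.2015,.16),-76.8,maxs=4)
```

```text
[ 0.50657625  0.31969558 -6.22729175] 0.016144248514130707
now [ 0.5543 -0.1143  0.1601] zyaw -80.06 goal zyaw -76.8 tilt 2.42
[-0.04, 0.28, 3.0, -0.019, -0.004, 0.014]
[-0.03, 0.22, 3.0, -0.019, -0.004, 0.013]
[-0.01, 0.16, 3.01, -0.019, -0.004, 0.014]
```

Call:
{"method": "arm_command", "body": {
  "plan": [
    [-0.3, 0.3, 3.0, -0.019, -0.004, 0.014, 1.0],
    [-0.3, 0.2, 3.0, -0.019, -0.004, 0.014, 1.0],
    [0, 0.2, 2.0, -0.019, -0.004, 0.014, 1.0],
    [0, 0, 0, 0, 0, 0, 1.0],
    [0, 0, 0, 0, 0, 0, 1.0]
  ]
}}

```text
time: 12.7
position: [0.5701, -0.1855, 0.1555]
tool_rot: [0.439, 0.562, -0.438, 0.547]
ft_force: [-0.2, 0.8, -5.8]
grip_width: 0.0158
```

Run:
```python
from h import *
o=robot.get_obs(); im,d=optics.camera("wrist"); c=cam("wrist",o); cv2.imwrite("pics/w5.png",im)
print(o["ft_force"],o["grip_width"])
plan((.578,-.2015,.15),-76.8,maxs=4)
```

```text
[-0.24273517  0.78838153 -5.79562974] 0.01581770063639779
now [ 0.5701 -0.1855  0.1556] zyaw -76.65 goal zyaw -76.8 tilt 1.24
[0.52, 0.41, 1.74, 0.003, -0.017, 0.013]
```

View pics/w5.png

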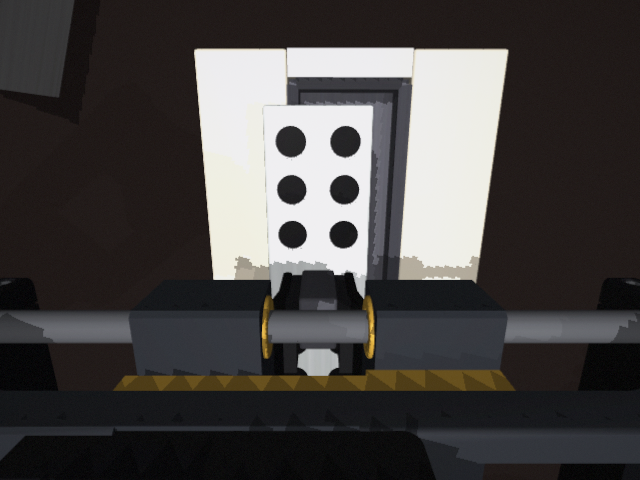

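Wrist view: the well's rim spans columns about 288–412 with its far end at row 79. The held block's far end spans columns 264–372 at row 105, so it still has to move to the right. I'll compute both positions.

```bash
cat > wm.py <<'E'
from h import *
def fit(P,ax):
    # line fit, other coordinate as function of ax in a local frame
    k=np.polyfit(P[:,ax],P[:,1-ax],1); r=P[:,1-ax]-np.polyval(k,P[:,ax]); g=abs(r)<np.median(abs(r))*2.5+3e-4
    return np.polyfit(P[g,ax],P[g,1-ax],1)
def run(im,o,hb=.149,bl=(120,225)):
    c=cam("wrist",o); g=cv2.cvtColor(im,cv2.COLOR_BGR2GRAY).astype(float)
    # rim: far edge rows by column, right edge cols by row ; local frame yaw 13.2
    a=np.radians(13.2); Q=np.array([[np.cos(a),np.sin(a)],[-np.sin(a),np.cos(a)]])
    loc=lambda px,z:(Q@toplane(c,px,z)[:,:2].T).T
    px=[]
    for u in range(300,400,4):
        col=g[55:100,u]; w=np.where(col<150)[0]
        if len(w): px.append((u,55+w[0]-.5))
    F=loc(px,.08); kf=fit(F,1)
    px=[]
    for v in range(100,240,4):
        row=g[v,385:450]; w=np.where(row>150)[0]
        if len(w): px.append((385+w[0]-.5,v))
    Rr=loc(px,.08); kr=fit(Rr,0)
    tcp=Q@o["position"][:2]
    # block
    pl=[];pr=[];pf=[]
    for v in range(*bl,4):
        w=np.where((g[v,240:390]>200))[0]+240
        pr.append((w[w<388].max()+.5,v))
    B=loc(pr,hb); kb=fit(B,0)
    for u in range(300,365,4):
        col=g[85:140,u]; w=np.where(col>200)[0]
        if len(w): pf.append((u,85+w[0]-.5))
    BF=loc(pf,hb); kbf=fit(BF,1)
    y0=np.polyval(kr,tcp[0]); xf=np.polyval(kf,y0+.038)
    print("slopes deg far,right,blockR,blockF",np.degrees(np.arctan([kf[0],kr[0],kb[0],kbf[0]])).round(2))
    wc=np.array([xf-.104,y0+.038]); bc=np.array([np.polyval(kbf,tcp[1])-.09,np.polyval(kb,tcp[0])+.025])
    print("well c local",wc.round(4),"block c local",bc.round(4),"tcp",tcp.round(4),"well world",(Q.T@wc).round(4),"block->well local",((wc-bc)*1000).round(1))
E
python3 - <<'E'
from wm import *
o=robot.get_obs(); im,d=optics.camera("wrist"); run(im,o,o["position"][2]-.0316+.025)
E
```

```text
slopes deg far,right,blockR,blockF [ 0.06 -0.19  0.17 -0.01]
well c local [ 0.5196 -0.3288] block c local [ 0.5118 -0.31  ] tcp [ 0.5127 -0.3108] well world [ 0.581  -0.2015] block->well local [  7.9 -18.9]
```

Call:
{"method": "arm_command", "body": {
  "plan": [
    [0.8, 0.7, 1.8, 0.002, -0.01, 0.01, 1.0],
    [0.5, 0, 0, 0, -0.005, 0.005, 1.0],
    [0, 0, 0, 0, 0, 0, 1.0],
    [0, 0, 0, 0, 0, 0, 1.0]
  ]
}}

```text
time: 13.3
position: [0.582, -0.2009, 0.1413]
tool_rot: [0.44, 0.554, -0.437, 0.555]
ft_force: [0.9, 0.8, -6.8]
grip_width: 0.0158
```

Run:
```python
from wm import *
o=robot.get_obs(); im,d=optics.camera("wrist"); run(im,o,o["position"][2]-.0316+.025)
plan((.581,-.2018,.12),-76.8,maxs=4)
```

```text
slopes deg far,right,blockR,blockF [-0.06  2.92  3.05 -0.06]
well c local [ 0.5386 -0.3346] block c local [ 0.5288 -0.3393] tcp [ 0.5207 -0.3285] well world [ 0.6008 -0.2028] block->well local [9.7 4.7]
now [ 0.5817 -0.2007  0.1412] zyaw -76.66 goal zyaw -76.8 tilt 0.17
[2.12, -0.1, 0.09, 0.002, -0.002, -0.002]
```

Run:
```python
from h import *
im,d=optics.camera("wrist"); cv2.imwrite("pics/w6.png",im)
```

```text
(no output)
```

View pics/w6.png

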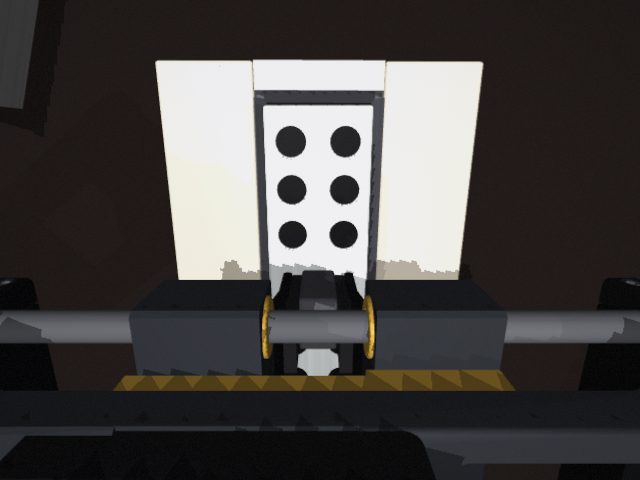

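Block sits at columns 264–373 within the rim at 253–385, so it's centred sideways. Block far end is at row 105, rim far edge at row 91. I'll check the lengthwise position from those points.

Run:
```python
from h import *
o=robot.get_obs(); c=cam("wrist",o); a=np.radians(13.2); Q=np.array([[np.cos(a),np.sin(a)],[-np.sin(a),np.cos(a)]])
hb=o["position"][2]-.0066
print("rim",(Q@toplane(c,[(254,91),(384.5,91)],.08)[:,:2].T).T.round(4).tolist(),"block",(Q@toplane(c,[(264,105),(373,105)],hb)[:,:2].T).T.round(4).tolist(),"tcp",(Q@o["position"][:2]).round(4))
plan((.581,-.2018,.12),-76.8,maxs=4)
```

```text
rim [[0.6228, -0.2901], [0.6228, -0.3672]] block [[0.61, -0.3036], [0.6101, -0.3528]] tcp [ 0.5205 -0.3283]
now [ 0.5817 -0.2007  0.1413] zyaw -76.66 goal zyaw -76.8 tilt 0.17
[2.13, -0.1, 0.09, 0.002, -0.002, -0.003]
```

Call:
{"method": "arm_command", "body": {
  "plan": [
    [1.5, -0.1, 0.05, 0.002, -0.002, -0.002, 1.0],
    [1.2, 0, 0, 0, 0, 0, 1.0],
    [0, 0, 0, 0, 0, 0, 1.0],
    [0, 0, 0, 0, 0, 0, 1.0]
  ]
}}

```text
time: 13.9
position: [0.5806, -0.2012, 0.112]
tool_rot: [0.439, 0.554, -0.439, 0.554]
ft_force: [0.3, 0.1, -6.4]
grip_width: 0.0157
```

Run:
```python
from h import *
print(robot.get_obs()["ft_force"]); plan((.5808,-.2014,.092),-76.8,maxs=4)
```

```text
[ 0.26668121  0.05431454 -6.44068046]
now [ 0.5806 -0.2012  0.112 ] zyaw -76.78 goal zyaw -76.8 tilt 0.02
[2.0, 0.02, 0.03, 0.0, -0.0, 0.0]
```

Call:
{"method": "arm_command", "body": {
  "plan": [
    [1.0, 0, 0, 0, 0, 0, 1.0],
    [0.9, 0, 0, 0, 0, 0, 1.0],
    [0, 0, 0, 0, 0, 0, 1.0],
    [0, 0, 0, 0, 0, 0, 1.0]
  ]
}}

```text
time: 14.4
position: [0.581, -0.2015, 0.0919]
tool_rot: [0.439, 0.554, -0.439, 0.554]
ft_force: [0.2, -0.0, -5.9]
grip_width: 0.0155
```

Run:
```python
from h import *
print(robot.get_obs()["ft_force"]); plan((.5808,-.2014,.0845),-76.8,maxs=4)
```

```text
[ 2.03786918e-01 -3.88920079e-03 -5.94790947e+00]
now [ 0.581  -0.2015  0.0919] zyaw -76.78 goal zyaw -76.8 tilt 0.04
[0.74, -0.02, -0.01, 0.0, 0.001, -0.0]
```

Call:
{"method": "arm_command", "body": {
  "plan": [
    [0.3, 0, 0, 0, 0, 0, 1.0],
    [0.3, 0, 0, 0, 0, 0, 1.0],
    [0, 0, 0, 0, 0, 0, 1.0],
    [0, 0, 0, 0, 0, 0, 1.0]
  ]
}}

```text
time: 14.9
position: [0.5814, -0.2017, 0.0861]
tool_rot: [0.439, 0.554, -0.439, 0.555]
ft_force: [0.5, -0.3, -6.6]
grip_width: 0.0156
```

Call:
{"method": "arm_command", "body": {
  "plan": [
    [0.15, 0, 0, 0, 0, 0, 1.0],
    [0, 0, 0, 0, 0, 0, 1.0]
  ]
}}

```text
time: 15.15
position: [0.5815, -0.2017, 0.0847]
tool_rot: [0.439, 0.553, -0.439, 0.555]
ft_force: [-0.4, -0.7, -6.2]
grip_width: 0.0157
```

Call:
{"method": "arm_command", "body": {
  "plan": [
    [0.1, 0, 0, 0, 0, 0, 1.0],
    [0.05, 0, 0, 0, 0, 0, 1.0],
    [0, 0, 0, 0, 0, 0, 1.0]
  ]
}}

```text
time: 15.52
position: [0.5817, -0.2018, 0.0837]
tool_rot: [0.439, 0.553, -0.439, 0.555]
ft_force: [0.1, 0.1, -5.9]
grip_width: 0.016
```

Call:
{"method": "arm_command", "body": {
  "plan": [
    [0.1, 0, 0, 0, 0, 0, 1.0],
    [0, 0, 0, 0, 0, 0, 1.0]
  ]
}}

```text
time: 15.78
position: [0.5817, -0.2019, 0.0836]
tool_rot: [0.439, 0.553, -0.439, 0.555]
ft_force: [0.4, 0.8, -6.6]
grip_width: 0.0156
```

Call:
{"method": "arm_command", "body": {
  "plan": [
    [0.1, 0, 0, 0, 0, 0, 1.0],
    [0, 0, 0, 0, 0, 0, 1.0]
  ]
}}

```text
time: 16.02
position: [0.5817, -0.2019, 0.0836]
tool_rot: [0.439, 0.553, -0.439, 0.555]
ft_force: [-0.6, -0.1, -4.1]
grip_width: 0.0158
```

Call:
{"method": "arm_command", "body": {
  "plan": [
    [0.15, 0, 0, 0, 0, 0, 1.0],
    [0, 0, 0, 0, 0, 0, 1.0]
  ]
}}

```text
time: 16.27
position: [0.5817, -0.2019, 0.0836]
tool_rot: [0.439, 0.553, -0.439, 0.556]
ft_force: [-1.2, 0.4, -3.8]
grip_width: 0.0155
```

Call:
{"method": "arm_command", "body": {
  "plan": [
    [0.4, 0, 0, 0, 0, 0, 1.0],
    [0.4, 0, 0, 0, 0, 0, 1.0]
  ]
}}

```text
time: 16.52
position: [0.5818, -0.2019, 0.0835]
tool_rot: [0.439, 0.553, -0.439, 0.556]
ft_force: [-8.2, 3.2, 25.0]
grip_width: 0.0155
```

Run:
```python
from h import *
o=robot.get_obs(); print(o["ft_force"],o["moment"],o["position"]); plan((.5817,-.2019,.0836),-76.8)
```

```text
[-8.18527742  3.21248557 25.01805456] [ 0.84047282  1.38436589 -0.0256418 ] [ 0.58177623 -0.20193164  0.08348624]
now [ 0.5818 -0.2019  0.0835] zyaw -76.73 goal zyaw -76.8 tilt 0.26
[-0.01, -0.01, -0.0, 0.001, 0.004, -0.003]
```

The block is firmly on the floor: z stops at the expected 83.6 mm and the force reverses. I'll relax, open and withdraw.

Call:
{"method": "arm_command", "body": {
  "plan": [
    [0, 0, 0, 0, 0, 0, 1.0],
    [0, 0, 0, 0, 0, 0, 4.0],
    [0, 0, 0, 0, 0, 0, 4.0],
    [0, 0, 0, 0, 0, 0, 4.0],
    [-1.5, 0, 0, 0, 0, 0, 4.0],
    [-4.0, 0, 0, 0, 0, 0, 4.0],
    [-5.0, 0, 0, 0, 0, 0, 4.0],
    [-5.0, 0, 0, 0, 0, 0, 4.0],
    [-2.0, 0, 0, 0, 0, 0, 4.0],
    [0, 0, 0, 0, 0, 0, 4.0],
    [0, 0, 0, 0, 0, 0, 4.0]
  ]
}}

```text
time: 17.9
position: [0.5834, -0.2026, 0.2682]
tool_rot: [0.44, 0.549, -0.438, 0.56]
ft_force: [-0.3, -0.2, 0.4]
grip_width: 0.0399
```

Run:
```python
from h import *
o=robot.get_obs(); print(o["position"],o["ft_force"],o["grip_width"])
im,d=optics.camera("side"); cv2.imwrite("pics/s7.png",im)
iw,d=optics.camera("wrist"); c=cam("wrist",o); K,Rm,pp=c
v,u=np.mgrid[:480,:640]; W=(np.stack([(u-K[0,2])/K[0,0],(v-K[1,2])/K[1,1],np.ones_like(u,float)],-1)*d[...,None])@Rm.T+pp
g=cv2.cvtColor(iw,cv2.COLOR_BGR2GRAY)
m=(abs(W[...,2]-.077)<.012)&(g>150)&(v<275)&(abs(W[...,0]-.58)<.13)&(abs(W[...,1]+.2)<.1)
a=np.radians(13.2); Q=np.array([[np.cos(a),np.sin(a)],[-np.sin(a),np.cos(a)]]); L=(W[...,:2]-[.5815,-.202])@Q.T
mb=m&(abs(L[...,0])<.085)&(abs(L[...,1])<.021)&(np.hypot(L[...,0],L[...,1])>.02)
A=np.c_[L[mb],np.ones(mb.sum())]; k=np.linalg.lstsq(A,W[mb][:,2],rcond=None)[0]
print("block top z",k[2],"slopes deg",np.degrees(k[:2]).round(2),"n",mb.sum())
cv2.imwrite("pics/w7.png",np.hstack([cv2.resize(iw,(400,300)),cv2.resize(im,(400,300))]))
```

```text
[ 0.58336008 -0.20263996  0.26817548] [-0.29059175 -0.20790964  0.41167181] 0.039861281932923744
block top z 0.07913533123863588 slopes deg [-0.    0.06] n 3210
```

View pics/w7.png

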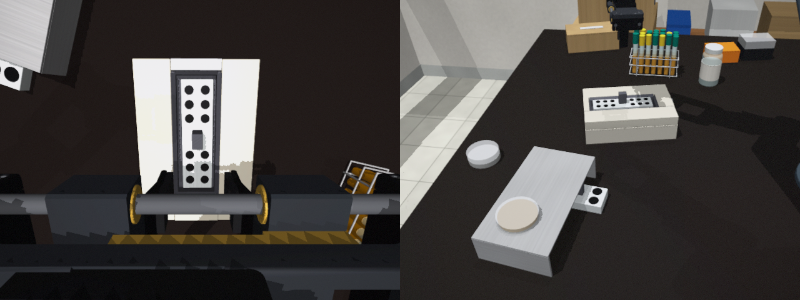

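The block lies level in the well (wrist view around (195,130), gap visible all round). Its top slope is 0.0°/0.06°, the wide block hasn't moved, and the gripper is clear. Handing in.

```bash
python3 -c "
from rig import workorder; print(workorder.hand_in())"
```

```text
the job is handed in; nothing more can be done
None
```

The long block now lies flat in the heater's well, and the job is handed in after about 18 s of robot time. I pulled it by its free end about 175 mm out from under the shelf and let go of it flat on the bench. I then took it by its post, carried it over, and lowered it slowly until it met the floor before releasing.

**Last checks**
- **Seating:** downward motion stopped at the expected height (TCP 83.6 mm), and the wrist force reversed to about 25 N when I pressed briefly to confirm contact.
- **Level:** the block's top is level within 0.1°. It read 79 mm high against 77 expected; the depth readings earlier ran 1–2 mm high, so I put this down to bias.
- **Surroundings:** the gripper is clear of everything, and by eye in the last images the wide block and the dish on the shelf are where they were.

**Disagreements**
- **Cameras:** the wrist and top cameras differed by about 5 mm in x at the shelf and about 2.5 mm at the well. I placed the block by its position relative to the rim in the wrist view instead.
- **Failed measurement:** one automatic rim measurement failed because its search windows no longer fitted the view. I replaced it with points read from the picture.
- **Block angle:** the long block started about 2.7° off parallel to the shelf, so I pulled it along its own axis.

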